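# Gauge a grinding wheel's width

### The job

Gauge the width of the grinding wheel that lies on the white paper: lay it on the sloping rest, let go of it there and take it again by its upper edge, so that you can try it on edge in the slots of the aluminium gauge. Start with the narrowest slot and go up one slot at a time, setting the wheel down gently on each slot, and leave it standing fully down in the first one it enters, released. Leave the other wheel and the rest of the bench as they are.

Things in the scene. Friction and masses are not known exactly. Their poses are not given: they have to be found in the camera images.
- sheet: white paper, 170 mm (x) by 150 mm (y), flat on the bench; origin at its centre. It is fixed and has no thickness to speak of: the wheel on it stands at bench height
- wheel_a_center (a point): one of two grey stone grinding wheels with steel hubs, 62 mm in diameter, about 0.1 kg, lying flat. One is 12.5 mm wide (thick), the other 17.5 mm; which this is, is not told. Point: the wheel's centre, half-way through its width; z is the wheel's axis. The wheel on the white paper is to be gauged, the other left alone
- wheel_b_center (a point): one of two grey stone grinding wheels with steel hubs, 62 mm in diameter, about 0.1 kg, lying flat. One is 12.5 mm wide (thick), the other 17.5 mm; which this is, is not told. Point: the wheel's centre, half-way through its width; z is the wheel's axis. The wheel on the white paper is to be gauged, the other left alone
- rest: metal easel fixed to the bench, base 90 x 70 x 8 mm. Its 36 mm wide plate slopes at 45 degrees, faces the rest's own -x and up, and climbs toward +x. Origin on the bench; 60 mm right above it is the point S of the slope where the middle of a wheel's face lies. The plate runs from S 8 mm up the slope and 40 mm down it, so the upper 23 mm of a wheel overhang and are free on both faces
- rest_seat (a point): centre of a 15 mm wide wheel lying properly on the rest: 7.5 mm out from S, square to the slope (other widths: half their width out); axes as rest. Two 8 mm pins stand 14 mm out of the slope, 28.7 mm down it from S and 20 mm to either side; the wheel's rim rests on them so that it cannot slide or roll
- gauge: slotted gauge fixed to the bench: dark base 70 (x) x 130 (y) x 10 mm with five aluminium walls, 60 (x) x 10 x 24 mm. The four slots between them, open above and at both ends, run along its x; widths 10, 15, 20, 25 mm, centres at y = -45, -22.5, 5, 37.5 mm, narrowest at -y. Origin: middle of the underside
- slot1 (a point): middle of the mouth of the gauge's first, narrowest slot (10 mm wide, 24 mm deep), 34 mm above the bench, level with the wall tops; axes as gauge. A wheel goes in on edge, its axis along the gauge's y. Its centre is 65 mm above the bench when it stands on the walls, refused, and 41 mm when fully down, where two low rods keep it from rolling. 2.5 mm play
- slot2 (a point): middle of the mouth of the gauge's second slot (15 mm wide, 24 mm deep), 34 mm above the bench, level with the wall tops; axes as gauge. 
- slot3 (a point): middle of the mouth of the gauge's third slot (20 mm wide, 24 mm deep), 34 mm above the bench, level with the wall tops; axes as gauge. 
- slot4 (a point): middle of the mouth of the gauge's fourth, widest slot (25 mm wide, 24 mm deep), 34 mm above the bench, level with the wall tops; axes as gauge. 
- jar: bystander: a clear jar with a steel cap, 54 mm across and 60 mm tall; origin at its underside
- loupe: bystander: a black eye loupe standing on the bench, 48 mm across and 34 mm tall; origin at its underside
- driver: bystander: a screwdriver lying on the bench, 170 mm long; origin at its underside
- tweezers: bystander: steel tweezers lying on the bench, 120 mm long and 7 mm high; origin at its underside
- dish: bystander: a white china saucer, 90 mm across and 18 mm high; origin at its underside
- puck: bystander: a brass weight, 60 mm across and 22 mm tall; origin at its underside
Mind the look-alikes: they are no part of the job. Leave any green or orange look-alike of the part that bears wheel_b_center alone.

How it is judged:
On the way, in this order (a step that is already met when the one before it is completed fails the run):
1. the wheel lies on the sloping rest against its pins, let go of (((distance between wheel_a_center and rest_seat below 0.012 m and contact force between wheel_a and the fingers below 0.1 N and contact force between wheel_a and rest above 0.1 N) or (distance between wheel_b_center and rest_seat below 0.012 m and contact force between wheel_b and the fingers below 0.1 N and contact force between wheel_b and rest above 0.1 N))), for 0.2 s.
2. the wheel, on edge, is set on the narrowest slot (which refuses it) (((x of wheel_a_center in the frame of gauge between -0.014 and 0.014 m and y of wheel_a_center in the frame of gauge between -0.051 and -0.039 m and z of wheel_a_center in the frame of gauge below 0.069 m and angle between the z axis of wheel_a_center and the y axis of gauge, either way round below 0.2 rad and contact force between wheel_a and gauge above 0.4 N) or (x of wheel_b_center in the frame of gauge between -0.014 and 0.014 m and y of wheel_b_center in the frame of gauge between -0.051 and -0.039 m and z of wheel_b_center in the frame of gauge below 0.069 m and angle between the z axis of wheel_b_center and the y axis of gauge, either way round below 0.2 rad and contact force between wheel_b and gauge above 0.4 N))), for 0.05 s.
3. the wheel is tried on the second slot: the narrow wheel begins to enter it, the wide one is set on its walls (((x of wheel_a_center in the frame of gauge between -0.014 and 0.014 m and y of wheel_a_center in the frame of gauge between -0.0285 and -0.0165 m and z of wheel_a_center in the frame of gauge below 0.063 m and angle between the z axis of wheel_a_center and the y axis of gauge, either way round below 0.2 rad) or (x of wheel_b_center in the frame of gauge between -0.014 and 0.014 m and y of wheel_b_center in the frame of gauge between -0.0285 and -0.0165 m and z of wheel_b_center in the frame of gauge below 0.069 m and angle between the z axis of wheel_b_center and the y axis of gauge, either way round below 0.2 rad and contact force between wheel_b and gauge above 0.4 N))), for 0.05 s.
At the end, for the whole second after the job is handed in: The wheel from the paper stands on edge at rest, fully down (within 3.5 mm) in the narrowest slot that takes it (12.5 mm wheel: 15 mm slot; 17.5 mm wheel: 20 mm slot), within 14 mm along the slot; the other wheel is within 30 mm of its start and not on the paper (((x of wheel_a_center in the frame of gauge between -0.014 and 0.014 m and y of wheel_a_center in the frame of gauge between -0.0285 and -0.0165 m and z of wheel_a_center in the frame of gauge below 0.0445 m and angle between the z axis of wheel_a_center and the y axis of gauge, either way round below 0.2 rad and linear speed of wheel_a below 0.02 m/s and distance of wheel_b_center from where it was at the start of the episode below 0.03 m and horizontal distance between wheel_b_center and sheet above 0.12 m) or (x of wheel_b_center in the frame of gauge between -0.014 and 0.014 m and y of wheel_b_center in the frame of gauge between -0.001 and 0.011 m and z of wheel_b_center in the frame of gauge below 0.0445 m and angle between the z axis of wheel_b_center and the y axis of gauge, either way round below 0.2 rad and linear speed of wheel_b below 0.02 m/s and distance of wheel_a_center from where it was at the start of the episode below 0.03 m and horizontal distance between wheel_a_center and sheet above 0.12 m))); the robot touches nothing.
It fails at once if a bystander is pushed more than 30 mm (distance of any of jar, loupe, driver, tweezers, dish, puck from where it was at the start of the episode above 0.03 m).
It fails at once if a wheel is slammed or forced (over 60 N) on the gauge (contact force between any of wheel_a, wheel_b and gauge above 60 N).
It fails at once if a wheel is put into a wider slot than the first that takes it ((x of wheel_a_center in the frame of gauge between -0.014 and 0.014 m and y of wheel_a_center in the frame of gauge between -0.001 and 0.011 m and z of wheel_a_center in the frame of gauge below 0.058 m and angle between the z axis of wheel_a_center and the y axis of gauge, either way round below 0.2 rad) or (x of wheel_a_center in the frame of gauge between -0.014 and 0.014 m and y of wheel_a_center in the frame of gauge between 0.0315 and 0.0435 m and z of wheel_a_center in the frame of gauge below 0.058 m and angle between the z axis of wheel_a_center and the y axis of gauge, either way round below 0.2 rad) or (x of wheel_b_center in the frame of gauge between -0.014 and 0.014 m and y of wheel_b_center in the frame of gauge between 0.0315 and 0.0435 m and z of wheel_b_center in the frame of gauge below 0.058 m and angle between the z axis of wheel_b_center and the y axis of gauge, either way round below 0.2 rad)).
It also fails if it takes over 58 s, if anything falls off the work surface, if the arm or the gripper's body presses on something with over 40 N, if the wrist force passes 120 N, or if a joint passes its speed limit or range.

### The arm

A 7-joint arm with a two-finger parallel gripper is mounted at the origin on the work surface. World frame = base frame: x ahead of the robot, y to its left, z up, the work surface at z = 0. Lengths are in m, angles in rad, forces in N, time in s.
With the tool pointing down it reaches from about 0.4 to 0.875 m from the base axis. Payload 19.3 kg.
Tool frame: the origin (TCP) lies at the very end of the fingers, on their centre line; the grasp point (between the pads) lies 19 mm behind it; z points along the fingers, y is the line along which they close (so a half turn about z gives the same grasp; the last joint's range is limited). The gripper opens to 85 mm and grips with 20 to 120 N. Pads are 22 mm wide; open, the fingers measure 114 mm over their backs; the gripper's body (76 mm by 85 mm) begins 54 mm behind the grasp point. The pads swing forward as they close: fully open they stand 13 mm farther back than shut.
Start: joints at [1.265, 0.521, -0.036, 1.599, 0.021, 1.021, -0.113], TCP at [0.146, -0.608, 0.231] pointing down, gripper open.
Joint ranges: [-2.91, 2.91], [-0.3, 2.13], [-1.5, 1.42], [0.17, 2.43], [-1.26, 4.41], [0.16, 1.93], [-2.52, 2.52]. Speed limits (rad/s): [1.89, 1.89, 2.39, 2.39, 3.01, 3.01, 3.01].

### API

Orientations are given as [roll, pitch, yaw] about the fixed x, y, z axes, in that order (R = Rz(yaw) Ry(pitch) Rx(roll)).
In Python, from workcell import monitor, optics, job_done gives the robot as it stands.
- The arm moves only by the shell command python3 -m handwheel 'ROWS' [FORCE]. ROWS is JSON, a list of rows, each an object of numbers: "dx", "dy", "dz": the shift along the tool's x, y, z in cm; "wx", "wy", "wz": the turn, a rotation vector about the tool's x, y, z in rad; "claw": the opening in per cent of the stroke, from 0 (shut) to 100 (fully open). A call has 1 to 8 rows; each row shifts and turns the commanded pose from where the row before left it, along the tool's axes as they then stand; what a row does not reach is not made up. A row lasts 1/8 s, in which the tool goes at most 62.5 mm and 10.7 degrees, less where a joint would pass 70% of its speed; a pose out of reach is approached as far as the arm can. A call with a gripper value outside its range is refused whole. The fingers move at their own pace and stop on an object; FORCE is the grip in N (left out, the last holds). Time passes only in rows, so rows that do not move let the fingers close. It gives the time, the measured TCP pose, the force, the opening and the grip force at its end, in the units of the state.
- monitor.observe(): the state, without advancing time (a new reading comes with each control period).
- optics.grab_frame(name): name is "side" or "top" or "wrist"; returns a dict with "frame" (480x640x3 uint8, blue, green, red), "fovy" (degrees; the focal length in pixels is half the picture's height over the tangent of half this angle, whatever the lens; pixels are square), "cx", "cy" (the principal point, pixels), "R" (3x3) and "t" (3): a world point X has camera coordinates R X + t. Camera axes: x right, y down, z forward; pixel columns grow to the right and rows downward; lengths in m; the calibration is good to about 2 mm. A picture is of the moment at which its call begins. There is no depth.
- job_done(): hands the job in; it is judged then, once.
Trained networks look in the newest picture that a camera, given by its name, has taken for a name from the list of things; names that differ only in an ending like _2 or _b are one class to them, and where a whole thing is asked for, a point or a joint stands for the part that bears it (a point fixed in the world has none). Each returns a list of dicts, best first, with "p" (0 to 1); they miss things now and then, are a little off and sometimes report something else, mostly with a low value. They report only what shows in the picture. A call takes as long as a camera call. They do not tell look-alikes from the thing itself.
- optics.masks_of(name, camera): "region" (480x640 bool, what is visible of it) and "rect" ([left, top, width, height] in pixels, round what is visible of it).
The state is a dict: "clock": time; "qpos": joint angles; "qd": joint speeds; "joint_efforts": joint torques, N m; "position": TCP position; "tool_rot": TCP orientation; "force": force on the tool from outside, world axes, zero at the start; "moment": the same for the moment, N m; "grip_width": finger opening in m; "finger_force": force on a finger pad.
Only numpy, scipy, OpenCV 4.12 (cv2) and the standard library are available. Lean on these libraries where they do the work, as an engineer would, in place of code of your own. Each camera call takes 0.05 s, during which the arm holds its last target. There are 200 camera calls.

## Working session

There is one attempt and no reset: what is moved stays moved. The work goes in short steps, Python scripts to look and compute and a shell command to move; the robot and the scene stay as the last step left them, time stands still between calls to the robot, and variables do not carry over. Pictures are saved under pics/ and viewed, at most 10 in all, crops included, and the job is handed in when it is done.

```bash
ls; mkdir -p pics; cat > h.py <<'E'
import numpy as np,cv2
from workcell import monitor,optics,job_done
def cam(n):
    f=optics.grab_frame(n); f['f']=240/np.tan(np.radians(f['fovy'])/2); f['R']=np.array(f['R']);f['t']=np.array(f['t']); return f
def px2w(f,u,v,z):
    d=f['R'].T@np.array([(u-f['cx'])/f['f'],(v-f['cy'])/f['f'],1]); c=-f['R'].T@f['t']
    return c+d*(z-c[2])/d[2]
def w2px(f,X):
    p=f['R']@np.array(X)+f['t']; return f['cx']+f['f']*p[0]/p[2], f['cy']+f['f']*p[1]/p[2]
E
python3 - <<'E'
from h import *
print(monitor.observe())
for n in ['top','side']:
    f=cam(n); cv2.imwrite(f'pics/{n}0.png',f['frame']); print(n,f['fovy'],f['cx'],f['cy'],-f['R'].T@f['t'],f['R'].round(3).tolist())
    for k in ['sheet','wheel_a_center','rest','gauge','jar','loupe','driver','tweezers','dish','puck']:
        for m in optics.masks_of(k,n)[:4]:
            r=m['rect']; print(k,round(m['p'],2),r, px2w(f,r[0]+r[2]/2,r[1]+r[3]/2,0).round(3))
E
```

```text
pics
{'clock': 0.0, 'qpos': array([ 1.26481198,  0.52202465, -0.03634388,  1.60001927,  0.02118966,
        1.02109257, -0.11276547]), 'qd': array([-4.82150976e-05, -1.77897112e-03, -2.09864122e-03, -7.74686216e-04,
       -1.39212639e-03, -1.19891524e-04,  5.88458018e-04]), 'joint_efforts': array([-5.01282066e-04, -9.27102900e+01,  1.97907574e+00, -3.69926798e+01,
        1.77577062e-02,  8.18684144e-03,  2.19014890e-05]), 'position': array([ 0.1458982 , -0.60737645,  0.23071488]), 'tool_rot': array([-3.14043522e+00,  6.60661263e-05,  2.35818033e-01]), 'force': array([ 0.12616755,  0.40506266, -0.69631105]), 'moment': array([ 0.01696896,  0.00705118, -0.01650776]), 'finger_force': 0.0, 'grip_width': 0.08530445494932545}
top 56.87059823556955 320.9843262665943 235.9034134965387 [0.54560856 0.01309308 1.14402736] [[0.021, -1.0, -0.005], [-0.998, -0.021, -0.065], [0.065, 0.006, -0.998]]
sheet 0.22 [290.3, 262.1, 41.6, 31.1] [0.512 0.044 0.   ]
wheel_a_center 0.61 [193.0, 272.6, 24.4, 25.1] [0.487 0.315 0.   ]
wheel_a_center 0.45 [402.3, 270.0, 56.1, 34.7] [ 0.494 -0.263  0.   ]
rest 0.
[... 534 characters left out ...]
27 0.63796245 0.91758991] [[-0.829, -0.558, 0.016], [-0.427, 0.616, -0.662], [0.36, -0.555, -0.75]]
sheet 0.98 [202.4, 334.0, 119.5, 110.8] [0.484 0.323 0.   ]
sheet 0.51 [380.8, 170.6, 51.2, 50.3] [ 0.5   -0.271  0.   ]
wheel_a_center 0.78 [247.6, 364.8, 30.5, 33.4] [0.492 0.31  0.   ]
rest 0.83 [302.8, 254.9, 46.0, 46.0] [0.526 0.048 0.   ]
jar 0.8 [245.9, 232.3, 26.3, 31.5] [0.692 0.063 0.   ]
loupe 0.63 [294.6, 209.9, 22.1, 21.3] [ 0.655 -0.064  0.   ]
driver 0.75 [309.0, 160.1, 51.2, 46.0] [ 0.667 -0.209 -0.   ]
tweezers 0.85 [298.3, 317.3, 58.5, 17.9] [0.459 0.145 0.   ]
dish 0.69 [176.2, 408.7, 56.9, 48.9] [0.517 0.441 0.   ]
puck 0.53 [405.7, 145.3, 23.6, 24.5] [ 0.542 -0.414  0.   ]
```

```bash
python3 - <<'E'
import cv2
a=cv2.imread('pics/top0.png')
cv2.imwrite('pics/top0c.png',cv2.resize(a[180:320,120:500],None,fx=2.1,fy=2.1,interpolation=cv2.INTER_CUBIC))
E
```

```text
(no output)
```

View pics/side0.png

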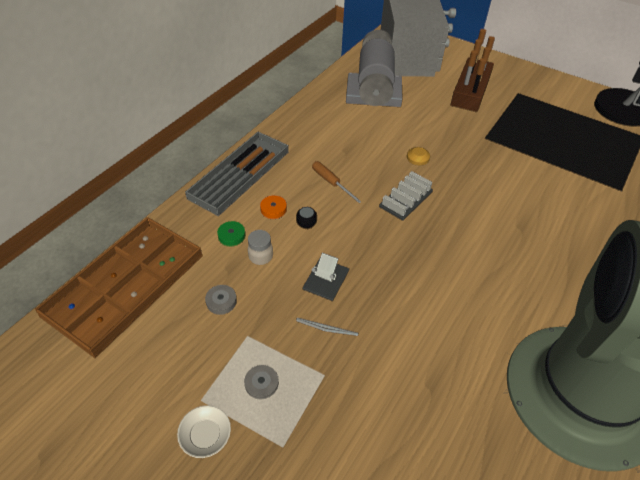

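View pics/top0c.png

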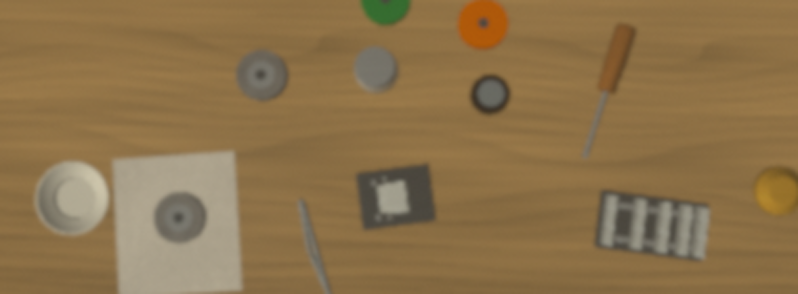

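```bash
cat >> h.py <<'E'
from scipy.spatial.transform import Rotation as Ro, Slerp
def state():
    s=monitor.observe(); return np.array(s['position']),Ro.from_euler('xyz',s['tool_rot']),s
def plan(p,rpy,n):
    p0,r0,s=state(); r1=Ro.from_euler('xyz',rpy) if not isinstance(rpy,Ro) else rpy
    w=(r0.inv()*r1).as_rotvec(); d=r0.inv().apply(np.array(p)-p0)*100
    print('total shift cm (start tool axes)',d.round(2),'turn',w.round(3))
    R=r0
    for i in range(n):
        st=R.inv().apply((np.array(p)-p0)/n)*100
        print('row',st.round(2),(w/n).round(4)); R=R*Ro.from_rotvec(w/n)
E
python3 - <<'E'
from h import *
p,r,s=state(); f=cam('wrist')
c=-f['R'].T@f['t']; print(f['fovy'],f['cx'],f['cy'],'cam in tool',r.inv().apply(c-p).round(4),'\n',(f['R']@r.as_matrix()).round(3))
plan([.47,-.265,.25],[np.pi,0,0],8)
E
```

```text
59.34274447914789 324.0393619435769 239.5441383001203 cam in tool [ 0.0683 -0.0005 -0.1425] 
 [[ 0.     1.    -0.   ]
 [-0.963  0.    -0.27 ]
 [-0.27   0.     0.963]]
total shift cm (start tool axes) [ 39.51 -25.76  -1.87] turn [0.    0.    0.236]
row [ 4.94 -3.22 -0.23] [0.     0.     0.0295]
row [ 4.84 -3.36 -0.23] [0.     0.     0.0295]
row [ 4.74 -3.5  -0.23] [0.     0.     0.0295]
row [ 4.64 -3.64 -0.23] [0.     0.     0.0295]
row [ 4.53 -3.78 -0.23] [0.     0.     0.0295]
row [ 4.41 -3.91 -0.23] [0.     0.     0.0295]
row [ 4.3  -4.04 -0.23] [0.     0.     0.0295]
row [ 4.17 -4.16 -0.23] [0.     0.     0.0295]
```

```bash
python3 -m handwheel '[{"dx":4.9,"dy":-3.2,"dz":-0.2,"wz":0.03},{"dx":4.8,"dy":-3.4,"dz":-0.2,"wz":0.03},{"dx":4.7,"dy":-3.5,"dz":-0.2,"wz":0.03},{"dx":4.6,"dy":-3.6,"dz":-0.2,"wz":0.03},{"dx":4.5,"dy":-3.8,"dz":-0.2,"wz":0.03},{"dx":4.4,"dy":-3.9,"dz":-0.2,"wz":0.03},{"dx":4.3,"dy":-4.0,"dz":-0.2,"wz":0.03},{"dx":4.2,"dy":-4.2,"dz":-0.2,"wz":0.03}]'
python3 -m handwheel '[{}]'
python3 - <<'E'
from h import *
p,r,s=state(); f=cam('wrist'); cv2.imwrite('pics/wg.png',f['frame']); print(p,s['tool_rot'],s['clock'])
for m in optics.masks_of('gauge','wrist')[:2]:
    print(m['p'],m['rect'])
np.savez('wg.npz',**{k:f[k] for k in ['R','t','f','cx','cy']})
E
```

```text
[ 0.14597381 -0.60772176  0.23128972] [3.14158406e+00 2.35610275e-05 2.35754546e-01] 1.15schema error: expected keys dx, dy, dz, wx, wy, wz, claw
schema error: expected keys dx, dy, dz, wx, wy, wz, claw
```

View pics/wg.png

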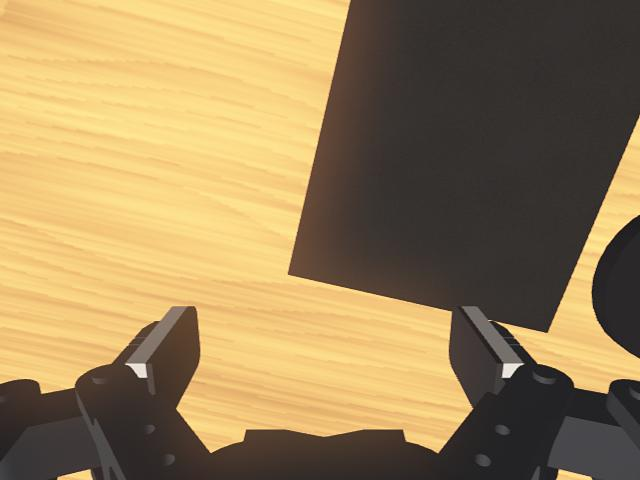

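```bash
python3 -m handwheel '[{"dx":4.9,"dy":-3.2,"dz":-0.2,"wx":0,"wy":0,"wz":0.03,"claw":100},{"dx":4.8,"dy":-3.4,"dz":-0.2,"wx":0,"wy":0,"wz":0.03,"claw":100},{"dx":4.7,"dy":-3.5,"dz":-0.2,"wx":0,"wy":0,"wz":0.03,"claw":100},{"dx":4.6,"dy":-3.6,"dz":-0.2,"wx":0,"wy":0,"wz":0.03,"claw":100},{"dx":4.5,"dy":-3.8,"dz":-0.2,"wx":0,"wy":0,"wz":0.03,"claw":100},{"dx":4.4,"dy":-3.9,"dz":-0.2,"wx":0,"wy":0,"wz":0.03,"claw":100},{"dx":4.3,"dy":-4.0,"dz":-0.2,"wx":0,"wy":0,"wz":0.03,"claw":100},{"dx":4.2,"dy":-4.2,"dz":-0.2,"wx":0,"wy":0,"wz":0.03,"claw":100}]'
python3 -m handwheel '[{"dx":0,"dy":0,"dz":0,"wx":0,"wy":0,"wz":0,"claw":100},{"dx":0,"dy":0,"dz":0,"wx":0,"wy":0,"wz":0,"claw":100}]'
python3 - <<'E'
from h import *
p,r,s=state(); f=cam('wrist'); cv2.imwrite('pics/wg.png',f['frame']); print(p,s['tool_rot'],s['clock'])
for m in optics.masks_of('gauge','wrist')[:2]:
    print(m['p'],m['rect'])
np.savez('wg.npz',**{k:f[k] for k in ['R','t','f','cx','cy']})
E
```

```text
clock: 2.25
position: [0.4702, -0.2647, 0.2476]
tool_rot: [3.141, -0.0, -0.005]
force: [0.1, -0.1, 0.7]
grip_width: 0.0852
finger_force: 0.0
clock: 2.5
position: [0.4688, -0.2663, 0.2473]
tool_rot: [3.141, 0.0, -0.004]
force: [-0.9, -0.4, -0.1]
grip_width: 0.0853
finger_force: 0.0
[ 0.4688379  -0.26633361  0.24725498] [ 3.14132497e+00  2.95327625e-04 -3.96618627e-03] 2.5
0.7 [240.2, 121.5, 154.3, 94.2]
```

View pics/wg.png

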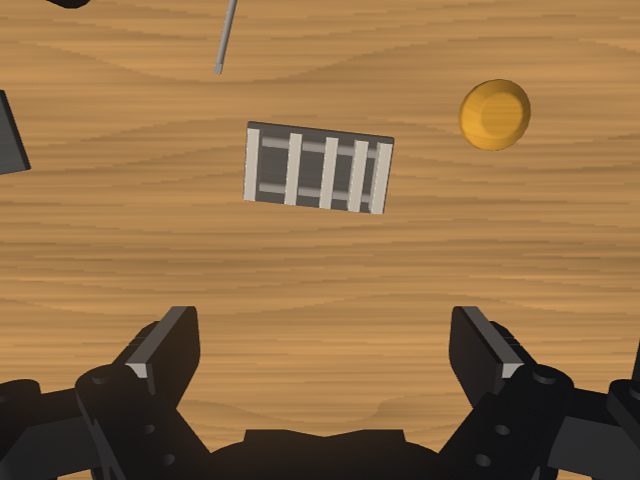

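```bash
cat >> h.py <<'E'
from scipy.optimize import minimize,differential_evolution
def load(n): 
    z=np.load(n+'.npz'); return {k:z[k] for k in z.files}
def proj(f,P):
    q=np.asarray(P)@f['R'].T+f['t']; return np.c_[f['cx']+f['f']*q[:,0]/q[:,2],f['cy']+f['f']*q[:,1]/q[:,2]]
def mk(poly,S,sh):
    m=np.zeros(sh,np.uint8); cv2.fillPoly(m,[np.round(poly*S*16).astype(np.int32)],255,shift=4); return m>0
def rect(x0,x1,y0,y1,z): return np.array([[x0,y0,z],[x1,y0,z],[x1,y1,z],[x0,y1,z]])
def place(P,x,y,a): 
    c,s=np.cos(a),np.sin(a); return np.c_[x+c*P[:,0]-s*P[:,1],y+s*P[:,0]+c*P[:,1],P[:,2]]
def fitgauge(f,img,x,y,a,win=150):
    g=cv2.cvtColor(img,cv2.COLOR_BGR2GRAY); S=3
    cx,cy=proj(f,[[x,y,.034]])[0]; o=np.array([int(cx)-win,int(cy)-win]).clip(0)
    G=cv2.resize(g[o[1]:o[1]+2*win,o[0]:o[0]+2*win],None,fx=S,fy=S,interpolation=cv2.INTER_LINEAR).astype(float)
    W=np.array([-55,-35,-10,20,55])/1e3; sl=[(-.05,-.04),(-.03,-.015),(-.005,.015),(.025,.05)]
    def cost(v):
        px=lambda P:proj(f,place(P,*v))-o+.5
        t=np.zeros(G.shape,bool)
        for w in W: t|=mk(px(rect(-.03,.03,w-.005,w+.005,.034)),S,G.shape)
        b=np.zeros(G.shape,bool); 
        for w in W: b|=mk(px(rect(-.034,.034,w-.009,w+.009,.034)),S,G.shape)
        b&=~t
        return -(G[t].mean()-G[b].mean())
    r=differential_evolution(cost,[(x-.02,x+.02),(y-.02,y+.02),(a-.15,a+.15)],seed=1,maxiter=40,popsize=12,tol=1e-6)
    return r.x,r.fun
E
python3 - <<'E'
from h import *
f=load('wg'); img=cv2.imread('pics/wg.png')
for q in [(319,168)]: print(px2w(f,*q,.034))
print(fitgauge(f,img,*px2w(f,319,168,.034)[:2],-.13))
f=cam('top'); print(fitgauge(f,f['frame'],.496,-.265,-.13,60))
f=cam('side'); print(fitgauge(f,f['frame'],.496,-.265,-.13,60))
plan([.45,.05,.25],[np.pi,0,0],6)
E
```

```text
[ 0.49933768 -0.26178268  0.034     ]
(array([ 0.4963075 , -0.25906244, -0.11037134]), np.float64(-68.81598949375473))
(array([ 0.49525869, -0.25798178, -0.11816018]), np.float64(-32.03331051355934))
(array([ 0.49499506, -0.2580994 , -0.09052613]), np.float64(-18.971776574619426))
total shift cm (start tool axes) [ -2.03 -31.69  -0.27] turn [ 0.     0.    -0.006]
row [-0.34 -5.28 -0.05] [ 0.     0.    -0.001]
row [-0.33 -5.28 -0.05] [ 0.     0.    -0.001]
row [-0.33 -5.28 -0.04] [ 0.     0.    -0.001]
row [-0.32 -5.28 -0.04] [ 0.     0.    -0.001]
row [-0.32 -5.28 -0.04] [ 0.     0.    -0.001]
row [-0.31 -5.28 -0.04] [ 0.     0.    -0.001]
```

```bash
python3 -m handwheel '[{"dx":-0.3,"dy":-5.3,"dz":0,"wx":0,"wy":0,"wz":0,"claw":100},{"dx":-0.3,"dy":-5.3,"dz":0,"wx":0,"wy":0,"wz":0,"claw":100},{"dx":-0.3,"dy":-5.3,"dz":0,"wx":0,"wy":0,"wz":0,"claw":100},{"dx":-0.3,"dy":-5.3,"dz":0,"wx":0,"wy":0,"wz":0,"claw":100},{"dx":-0.3,"dy":-5.3,"dz":0,"wx":0,"wy":0,"wz":0,"claw":100},{"dx":-0.3,"dy":-5.2,"dz":0,"wx":0,"wy":0,"wz":0,"claw":100},{"dx":0,"dy":0,"dz":0,"wx":0,"wy":0,"wz":0,"claw":100},{"dx":0,"dy":0,"dz":0,"wx":0,"wy":0,"wz":0,"claw":100}]'
python3 - <<'E'
from h import *
f=cam('wrist'); cv2.imwrite('pics/wr.png',f['frame'])
for m in optics.masks_of('rest','wrist')[:2]:
    print(m['p'],m['rect'])
np.savez('wr.npz',**{k:f[k] for k in ['R','t','f','cx','cy']})
u,v=map(int,w2px(f,[.52,.05,.02])); print(u,v)
u0,v0=max(u-100,0),max(v-75,0); print(u0,v0)
cv2.imwrite('pics/wrc.png',cv2.resize(f['frame'][v0:v0+150,u0:u0+200],None,fx=4,fy=4,interpolation=cv2.INTER_CUBIC))
plan([.41,.31,.25],[np.pi,0,0],6)
E
```

```text
clock: 3.7
position: [0.4524, 0.0501, 0.2473]
tool_rot: [3.141, -0.0, -0.005]
force: [-0.6, 0.1, -0.0]
grip_width: 0.0856
finger_force: 0.0
0.59 [265.6, 70.8, 116.2, 99.0]
0.21 [585.7, 100.0, 54.3, 85.9]
324 122
224 47
total shift cm (start tool axes) [ -4.41 -26.01  -0.28] turn [ 0.     0.    -0.006]
row [-0.74 -4.33 -0.05] [ 0.0001  0.     -0.0011]
row [-0.73 -4.34 -0.05] [ 0.0001  0.     -0.0011]
row [-0.73 -4.34 -0.05] [ 0.0001  0.     -0.0011]
row [-0.72 -4.34 -0.05] [ 0.0001  0.     -0.0011]
row [-0.72 -4.34 -0.05] [ 0.0001  0.     -0.0011]
row [-0.71 -4.34 -0.05] [ 0.0001  0.     -0.0011]
```

View pics/wrc.png

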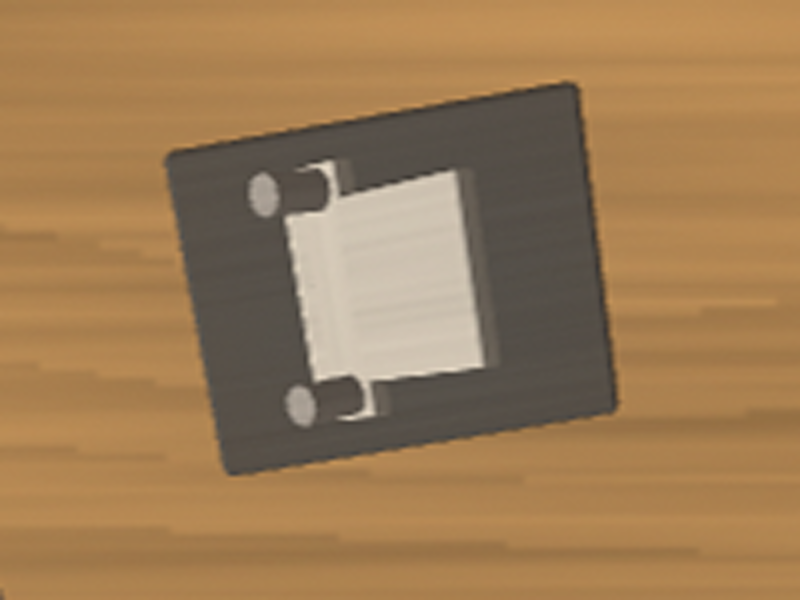

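```bash
python3 -m handwheel '[{"dx":-0.7,"dy":-4.3,"dz":0,"wx":0,"wy":0,"wz":0,"claw":100},{"dx":-0.7,"dy":-4.3,"dz":0,"wx":0,"wy":0,"wz":0,"claw":100},{"dx":-0.7,"dy":-4.3,"dz":0,"wx":0,"wy":0,"wz":0,"claw":100},{"dx":-0.7,"dy":-4.3,"dz":0,"wx":0,"wy":0,"wz":0,"claw":100},{"dx":-0.7,"dy":-4.4,"dz":0,"wx":0,"wy":0,"wz":0,"claw":100},{"dx":-0.7,"dy":-4.4,"dz":0,"wx":0,"wy":0,"wz":0,"claw":100},{"dx":0,"dy":0,"dz":0,"wx":0,"wy":0,"wz":0,"claw":100},{"dx":0,"dy":0,"dz":0,"wx":0,"wy":0,"wz":0,"claw":100}]'
python3 - <<'E'
from h import *
from scipy.optimize import least_squares
f=load('wr')
uv=np.array([(264,194),(300,405),(457,170),(485,368),(168,153),(577,85),(616,408),(228,472)])/4+[224,47]-.375
P=np.array([[-30.2,20,49.6],[-30.2,-20,49.6],[5.66,18,65.66],[5.66,-18,65.66],[-45,35,8],[45,35,8],[45,-35,8],[-45,-35,8]])/1e3
fn=lambda v,i:(proj(f,place(P[i],*v))-uv[i]).ravel()
for i in (slice(0,4),slice(4,8),slice(0,8)):
    r=least_squares(fn,[.52,.05,-1.4],args=(i,)); print(r.x,fn(r.x,slice(0,8)).round(1))
f=cam('wrist'); cv2.imwrite('pics/ww.png',f['frame'])
np.savez('ww.npz',**{k:f[k] for k in ['R','t','f','cx','cy']})
for n,h in (('wrist',f),('side',cam('side')),('top',cam('top'))):
  for m in optics.masks_of('wheel_a_center',n)[:3]:
    q=m['rect']; c=(q[0]+q[2]/2,q[1]+q[3]/2); print(n,round(m['p'],2),q,px2w(h,*c,.010).round(4))
E
```

```text
clock: 4.8
position: [0.4121, 0.3099, 0.2471]
tool_rot: [3.141, 0.0, -0.006]
force: [0.6, -0.3, -0.4]
grip_width: 0.0855
finger_force: 0.0
[ 0.52473253  0.04322146 -1.42185365] [ 0.5  0.   0.3  0.  -0.4 -0.4 -0.4  0.4  8.1 -2.4 10.7 -2.8 10.3  0.2
  7.5 -0.1]
[ 0.52364811  0.05120767 -1.41791062] [-10.    1.7  -9.6   1.6 -11.5   1.2 -11.    1.9  -1.4  -0.7   1.1  -1.5
   1.4   1.3  -1.1   1.4]
[ 0.52426677  0.04666858 -1.4188362 ] [-4.1  0.8 -3.9  0.8 -5.2  0.3 -4.9  1.   4.  -1.6  6.5 -2.3  6.5  0.6
  3.8  0.6]
wrist 0.87 [283.5, 68.8, 73.1, 79.5] [0.4908 0.3132 0.01  ]
side 0.61 [296.7, 318.5, 59.6, 15.7] [0.4571 0.1517 0.01  ]
side 0.56 [244.8, 366.6, 32.8, 33.3] [0.4894 0.3176 0.01  ]
side 0.18 [377.8, 173.5, 56.3, 46.1] [ 0.4964 -0.258   0.01  ]
top 0.89 [195.1, 274.7, 19.4, 17.9] [0.4915 0.314  0.01  ]
top 0.55 [405.0, 267.4, 53.4, 37.7] [ 0.4972 -0.2637  0.01  ]
```

View pics/ww.png

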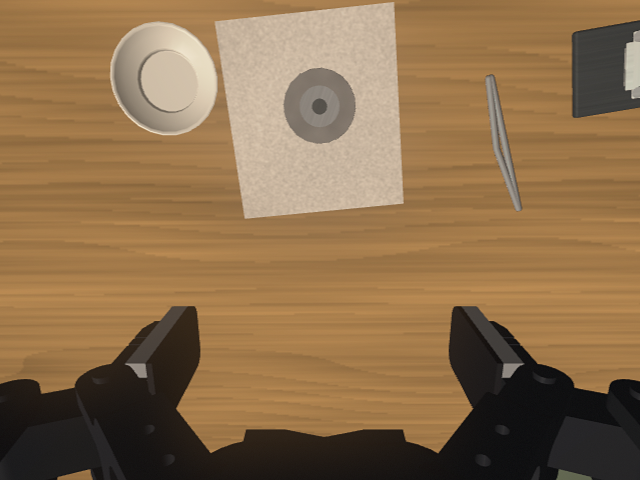

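```bash
python3 - <<'E'
from h import *
print(monitor.observe()['qpos'].round(2))
plan([.491,.3135,.10],[np.pi,0,-1.422],8)
E
```

```text
[-0.46  0.35 -0.39  1.85  0.16  0.97 -2.49]
total shift cm (start tool axes) [ 7.91 -0.35 14.74] turn [-0.    -0.     1.417]
row [ 0.99 -0.04  1.84] [-0.     -0.      0.1771]
row [ 0.97 -0.22  1.84] [-0.     -0.      0.1771]
row [ 0.91 -0.38  1.84] [-0.     -0.      0.1771]
row [ 0.83 -0.54  1.84] [-0.     -0.      0.1771]
row [ 0.72 -0.68  1.84] [-0.     -0.      0.1771]
row [ 0.59 -0.79  1.84] [-0.     -0.      0.1771]
row [ 0.44 -0.89  1.84] [-0.     -0.      0.1771]
row [ 0.28 -0.95  1.84] [-0.     -0.      0.1771]
```

```bash
python3 -m handwheel '[{"dx":1.0,"dy":0,"dz":1.8,"wx":0,"wy":0,"wz":0.177,"claw":82},{"dx":1.0,"dy":-0.2,"dz":1.8,"wx":0,"wy":0,"wz":0.177,"claw":82},{"dx":0.9,"dy":-0.4,"dz":1.8,"wx":0,"wy":0,"wz":0.177,"claw":82},{"dx":0.8,"dy":-0.5,"dz":1.8,"wx":0,"wy":0,"wz":0.177,"claw":82},{"dx":0.7,"dy":-0.7,"dz":1.8,"wx":0,"wy":0,"wz":0.177,"claw":82},{"dx":0.6,"dy":-0.8,"dz":1.8,"wx":0,"wy":0,"wz":0.177,"claw":82},{"dx":0.4,"dy":-0.9,"dz":1.8,"wx":0,"wy":0,"wz":0.177,"claw":82},{"dx":0.3,"dy":-1.0,"dz":1.8,"wx":0,"wy":0,"wz":0.177,"claw":82}]' 40
python3 -m handwheel '[{"dx":0,"dy":0,"dz":0,"wx":0,"wy":0,"wz":0,"claw":82},{"dx":0,"dy":0,"dz":0,"wx":0,"wy":0,"wz":0,"claw":82}]'
python3 - <<'E'
from h import *
p,r,s=state(); print(p,s['tool_rot'],s['qpos'].round(2))
f=cam('wrist'); cv2.imwrite('pics/ww2.png',f['frame'])
for m in optics.masks_of('wheel_a_center','wrist')[:2]:
    q=m['rect']; c=(q[0]+q[2]/2,q[1]+q[3]/2); print(round(m['p'],2),q,px2w(f,*c,.012).round(4))
print(w2px(f,p),w2px(f,[.491,.3135,.012]))
plan([.491,.3135,.012],[np.pi,0,-1.422],3)
E
```

```text
clock: 6.1
position: [0.4664, 0.3244, 0.1207]
tool_rot: [3.112, 0.007, -1.155]
force: [-0.1, -0.8, -1.1]
grip_width: 0.0699
finger_force: 0.0
clock: 6.35
position: [0.4659, 0.3232, 0.1214]
tool_rot: [3.11, 0.007, -1.148]
force: [0.6, -0.4, 0.4]
grip_width: 0.0705
finger_force: 0.0
[0.46592063 0.32323603 0.12142573] [ 3.10977128  0.00668413 -1.14840467] [-1.38  0.97  1.17  1.86 -1.02  1.11 -2.51]
0.64 [234.2, 152.5, 100.8, 102.3] [0.4924 0.314  0.012 ]
(np.float64(323.8251421699488), np.float64(312.3825206573184)) (np.float64(286.99750960396307), np.float64(203.77761461987495))
total shift cm (start tool axes) [ 2.09 -2.17 10.98] turn [0.031 0.006 0.272]
row [ 0.7  -0.72  3.66] [0.0104 0.0021 0.0908]
row [ 0.62 -0.75  3.67] [0.0104 0.0021 0.0908]
row [ 0.55 -0.76  3.68] [0.0104 0.0021 0.0908]
```

View pics/ww2.png

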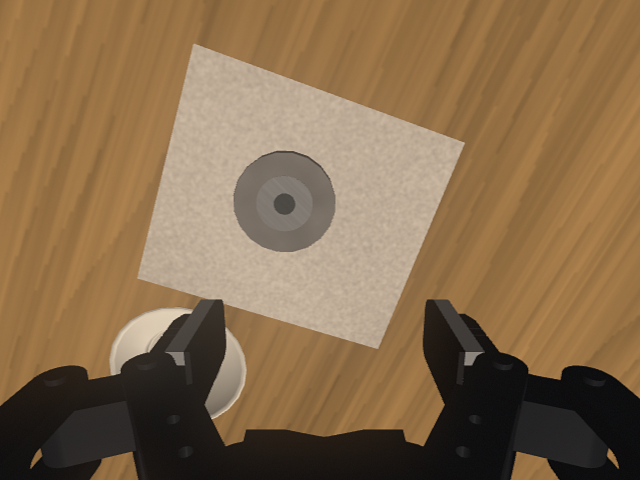

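```bash
python3 -m handwheel '[{"dx":0,"dy":0,"dz":-0.4,"wx":0,"wy":0,"wz":-0.18,"claw":82},{"dx":0,"dy":0,"dz":-0.4,"wx":0,"wy":0,"wz":-0.18,"claw":82},{"dx":0,"dy":0,"dz":-0.4,"wx":0,"wy":0,"wz":-0.18,"claw":82},{"dx":0,"dy":0,"dz":-0.4,"wx":0,"wy":0,"wz":-0.18,"claw":82},{"dx":0,"dy":0,"dz":-0.4,"wx":0,"wy":0,"wz":-0.18,"claw":82},{"dx":0,"dy":0,"dz":-0.4,"wx":0,"wy":0,"wz":-0.18,"claw":82},{"dx":0,"dy":0,"dz":0,"wx":0,"wy":0,"wz":-0.18,"claw":82},{"dx":0,"dy":0,"dz":0,"wx":0,"wy":0,"wz":-0.18,"claw":82}]' 40
python3 -m handwheel '[{"dx":0,"dy":0,"dz":0,"wx":0,"wy":0,"wz":-0.18,"claw":82},{"dx":0,"dy":0,"dz":0,"wx":0,"wy":0,"wz":-0.18,"claw":82},{"dx":0,"dy":0,"dz":0,"wx":0,"wy":0,"wz":-0.18,"claw":82},{"dx":0,"dy":0,"dz":0,"wx":0,"wy":0,"wz":-0.18,"claw":82},{"dx":0,"dy":0,"dz":0,"wx":0,"wy":0,"wz":-0.18,"claw":82},{"dx":0,"dy":0,"dz":0,"wx":0,"wy":0,"wz":-0.18,"claw":82},{"dx":0,"dy":0,"dz":0,"wx":0,"wy":0,"wz":-0.18,"claw":82},{"dx":0,"dy":0,"dz":0,"wx":0,"wy":0,"wz":-0.18,"claw":82}]' 40
python3 - <<'E'
from h import *
p,r,s=state(); print(p,s['tool_rot'],s['qpos'].round(2))
plan([.4915,.3135,.03],[np.pi,0,1.72],4)
E
```

```text
clock: 7.45
position: [0.4671, 0.3245, 0.1473]
tool_rot: [-3.135, 0.029, 0.297]
force: [-0.2, 0.1, -0.4]
grip_width: 0.0702
finger_force: 0.0
clock: 8.45
position: [0.4676, 0.3247, 0.148]
tool_rot: [-3.115, -0.003, 1.737]
force: [-1.2, -0.2, -0.0]
grip_width: 0.0701
finger_force: 0.0
[0.46756739 0.3246647  0.14802729] [-3.11452943e+00 -2.82277645e-03  1.73680438e+00] [-1.04  0.6   0.49  1.82 -0.39  0.83 -0.18]
total shift cm (start tool axes) [-1.53  2.49 11.74] turn [-0.027 -0.003  0.017]
row [-0.38  0.62  2.93] [-0.0068 -0.0006  0.0042]
row [-0.38  0.61  2.94] [-0.0068 -0.0006  0.0042]
row [-0.37  0.59  2.94] [-0.0068 -0.0006  0.0042]
row [-0.37  0.57  2.95] [-0.0068 -0.0006  0.0042]
```

```bash
python3 -m handwheel '[{"dx":-0.8,"dy":1.2,"dz":1,"wx":-0.027,"wy":-0.003,"wz":0.017,"claw":82},{"dx":-0.7,"dy":1.2,"dz":2.6,"wx":0,"wy":0,"wz":0,"claw":82},{"dx":0,"dy":0,"dz":2.6,"wx":0,"wy":0,"wz":0,"claw":82},{"dx":0,"dy":0,"dz":2.6,"wx":0,"wy":0,"wz":0,"claw":82},{"dx":0,"dy":0,"dz":0,"wx":0,"wy":0,"wz":0,"claw":82},{"dx":0,"dy":0,"dz":0,"wx":0,"wy":0,"wz":0,"claw":82}]' 40
python3 - <<'E'
from h import *
p,r,s=state(); print(p,s['tool_rot'],s['qpos'].round(2))
f=cam('wrist'); cv2.imwrite('pics/ww3.png',f['frame'])
for m in optics.masks_of('wheel_a_center','wrist')[:2]:
    q=m['rect']; c=(q[0]+q[2]/2,q[1]+q[3]/2); print(round(m['p'],2),q,px2w(f,*c,.014).round(4))
plan([.4915,.3135,.0],[np.pi,0,1.72],3)
E
```

```text
clock: 9.2
position: [0.493, 0.3127, 0.0588]
tool_rot: [-3.139, 0.003, 1.712]
force: [0.0, 0.8, 0.2]
grip_width: 0.0698
finger_force: 0.0
[0.49301272 0.31272262 0.05875348] [-3.13948759e+00  3.01085094e-03  1.71247121e+00] [-0.95  0.74  0.42  1.85 -0.47  0.66 -0.11]
0.63 [259.5, 201.3, 131.1, 126.2] [0.4926 0.3169 0.014 ]
total shift cm (start tool axes) [ 0.13 -0.1   5.81] turn [-0.003  0.004 -0.008]
row [ 0.04 -0.03  1.94] [-0.0009  0.0013 -0.0025]
row [ 0.04 -0.03  1.94] [-0.0009  0.0013 -0.0025]
row [ 0.04 -0.04  1.94] [-0.0009  0.0013 -0.0025]
```

View pics/ww3.png

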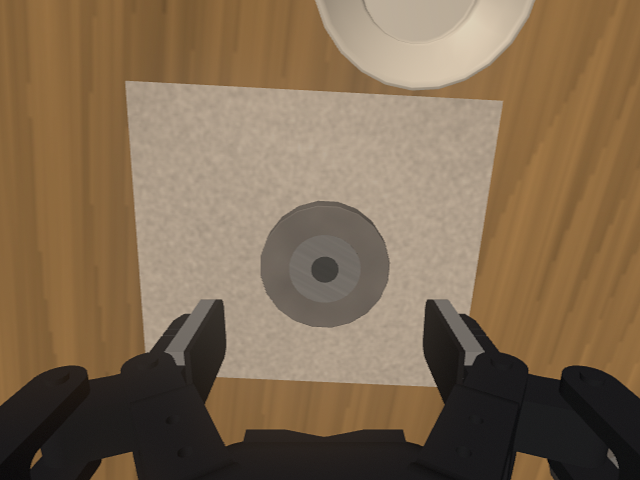

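```bash
python3 -m handwheel '[{"dx":0.2,"dy":0,"dz":2,"wx":0,"wy":0,"wz":0,"claw":82},{"dx":0,"dy":0,"dz":2,"wx":0,"wy":0,"wz":0,"claw":82},{"dx":0,"dy":0,"dz":1.5,"wx":0,"wy":0,"wz":0,"claw":82},{"dx":0,"dy":0,"dz":0.4,"wx":0,"wy":0,"wz":0,"claw":82},{"dx":0,"dy":0,"dz":0,"wx":0,"wy":0,"wz":0,"claw":82}]' 40
python3 -m handwheel '[{"dx":0,"dy":0,"dz":0.2,"wx":0,"wy":0,"wz":0,"claw":82},{"dx":0,"dy":0,"dz":0,"wx":0,"wy":0,"wz":0,"claw":82}]'
```

```text
clock: 9.93
position: [0.4915, 0.3133, -0.0032]
tool_rot: [-3.136, 0.006, 1.712]
force: [0.2, 0.3, 0.5]
grip_width: 0.07
finger_force: 0.0
clock: 10.18
position: [0.4916, 0.3136, -0.0046]
tool_rot: [-3.137, 0.006, 1.712]
force: [0.2, -0.4, -0.6]
grip_width: 0.0698
finger_force: 0.0
```

```bash
python3 -m handwheel '[{"dx":0,"dy":0,"dz":0.15,"wx":0,"wy":0,"wz":0,"claw":82},{"dx":0,"dy":0,"dz":0,"wx":0,"wy":0,"wz":0,"claw":70},{"dx":0,"dy":0,"dz":0,"wx":0,"wy":0,"wz":0,"claw":60},{"dx":0,"dy":0,"dz":0,"wx":0,"wy":0,"wz":0,"claw":60},{"dx":0,"dy":0,"dz":0,"wx":0,"wy":0,"wz":0,"claw":60}]' 40
```

```text
clock: 10.8
position: [0.4931, 0.314, -0.0051]
tool_rot: [-3.14, 0.005, 1.711]
force: [0.7, -1.9, 17.8]
grip_width: 0.0602
finger_force: 48.1
```

```bash
python3 -m handwheel '[{"dx":0,"dy":0,"dz":-1,"wx":0,"wy":0,"wz":0,"claw":60},{"dx":0,"dy":0,"dz":-4,"wx":0,"wy":0,"wz":0,"claw":60},{"dx":0,"dy":0,"dz":-6,"wx":0,"wy":0,"wz":0,"claw":60},{"dx":0,"dy":0,"dz":-5,"wx":0,"wy":0,"wz":0,"claw":60},{"dx":0,"dy":0,"dz":0,"wx":0,"wy":0,"wz":0,"claw":60}]' 40
python3 - <<'E'
from h import *
p,r,s=state(); print(p,s['tool_rot'],s['qpos'].round(2))
f=cam('wrist'); cv2.imwrite('pics/ww4.png',f['frame'])
for m in optics.masks_of('wheel_a_center','wrist')[:2]:
    q=m['rect']; c=(q[0]+q[2]/2,q[1]+q[3]/2); print(round(m['p'],2),q)
for x in (-.008,-.004,0,.004): print(x,w2px(f,p+r.apply([x,0,-.020])))
S=np.array([.5247,.0432,.06]);n=np.array([-.105,.699,.707]);R=Ro.from_matrix(np.c_[[-.105,.699,-.707],[.989,.148,0],-n])
plan(S+.06*n,R,9)
E
```

```text
clock: 11.42
position: [0.4934, 0.3154, 0.1573]
tool_rot: [-3.141, 0.003, 1.712]
force: [0.3, -0.8, -1.4]
grip_width: 0.0603
finger_force: 44.0
[0.49341978 0.31544652 0.15731544] [-3.14077571e+00  2.68993860e-03  1.71194249e+00] [-1.03  0.61  0.52  1.79 -0.39  0.84 -0.18]
0.91 [234.4, 240.6, 183.9, 180.2]
-0.008 (np.float64(324.76500744102816), np.float64(364.09423866391364))
-0.004 (np.float64(324.77282106347394), np.float64(353.2935667112212))
0 (np.float64(324.78075849492296), np.float64(342.3217551316909))
0.004 (np.float64(324.7888227015574), np.float64(331.17470380968734))
total shift cm (start tool axes) [-23.08  -0.58   5.26] turn [-0.008 -0.78  -0.005]
row [-2.56 -0.06  0.58] [-0.0009 -0.0867 -0.0005]
row [-2.5  -0.07  0.8 ] [-0.0009 -0.0867 -0.0005]
row [-2.43 -0.07  1.02] [-0.0009 -0.0867 -0.0005]
row [-2.33 -0.07  1.22] [-0.0009 -0.0867 -0.0005]
row [-2.21 -0.07  1.42] [-0.0009 -0.0867 -0.0005]
row [-2.08 -0.08  1.61] [-0.0009 -0.0867 -0.0005]
row [-1.94 -0.08  1.78] [-0.0009 -0.0867 -0.0005]
row [-1.77 -0.08  1.94] [-0.0009 -0.0867 -0.0005]
row [-1.6  -0.08  2.09] [-0.0009 -0.0867 -0.0005]
```

View pics/ww4.png

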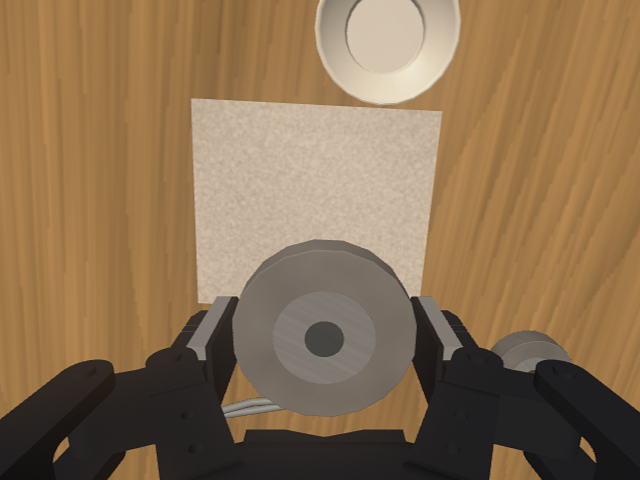

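```bash
python3 -m handwheel '[{"dx":-2.5,"dy":-0.1,"dz":0.6,"wx":0,"wy":-0.087,"wz":0,"claw":60},{"dx":-2.5,"dy":-0.1,"dz":0.8,"wx":0,"wy":-0.087,"wz":0,"claw":60},{"dx":-2.4,"dy":-0.1,"dz":1.0,"wx":0,"wy":-0.087,"wz":0,"claw":60},{"dx":-2.3,"dy":-0.1,"dz":1.2,"wx":0,"wy":-0.087,"wz":0,"claw":60},{"dx":-2.2,"dy":-0.1,"dz":1.4,"wx":0,"wy":-0.087,"wz":0,"claw":60},{"dx":-2.1,"dy":-0.1,"dz":1.6,"wx":0,"wy":-0.087,"wz":0,"claw":60},{"dx":-1.9,"dy":0,"dz":1.8,"wx":0,"wy":-0.087,"wz":0,"claw":60},{"dx":-1.8,"dy":0,"dz":1.9,"wx":0,"wy":-0.087,"wz":0,"claw":60}]' 40
python3 -m handwheel '[{"dx":-1.6,"dy":-0.1,"dz":2.0,"wx":0,"wy":-0.085,"wz":0,"claw":60},{"dx":0,"dy":0,"dz":0,"wx":0,"wy":0,"wz":0,"claw":60},{"dx":0,"dy":0,"dz":0,"wx":0,"wy":0,"wz":0,"claw":60}]' 40
python3 - <<'E'
from h import *
p,r,s=state(); print(p,s['tool_rot'],s['qpos'].round(2))
S=np.array([.5247,.0432,.06]);n=np.array([-.105,.699,.707]);R=Ro.from_matrix(np.c_[[-.105,.699,-.707],[.989,.148,0],-n])
u=np.array([.105,-.699,.707])
plan(S+.001*u,R,1)
E
```

```text
clock: 12.52
position: [0.5142, 0.1107, 0.1078]
tool_rot: [-3.132, 0.706, 1.718]
force: [0.7, -0.5, -2.2]
grip_width: 0.0606
finger_force: 43.9
clock: 12.9
position: [0.5172, 0.0872, 0.1038]
tool_rot: [-3.134, 0.785, 1.717]
force: [0.8, 0.4, -1.4]
grip_width: 0.0601
finger_force: 43.9
[0.51715954 0.08724022 0.10376926] [-3.13374209  0.7852972   1.71742111] [-1.22  1.01  0.85  1.88  0.03  0.82 -0.42]
total shift cm (start tool axes) [-0.16  0.15  6.25] turn [-0.009 -0.    -0.002]
row [-0.16  0.15  6.25] [-0.0094 -0.0001 -0.0016]
```

```bash
python3 -m handwheel '[{"dx":-0.3,"dy":0.15,"dz":1.5,"wx":-0.01,"wy":0,"wz":0,"claw":60},{"dx":0,"dy":0,"dz":1.5,"wx":0,"wy":0,"wz":0,"claw":60},{"dx":0,"dy":0,"dz":1.5,"wx":0,"wy":0,"wz":0,"claw":60},{"dx":0,"dy":0,"dz":1.2,"wx":0,"wy":0,"wz":0,"claw":60},{"dx":0,"dy":0,"dz":0.5,"wx":0,"wy":0,"wz":0,"claw":60},{"dx":0,"dy":0,"dz":0,"wx":0,"wy":0,"wz":0,"claw":60},{"dx":0,"dy":0,"dz":0,"wx":0,"wy":0,"wz":0,"claw":60}]' 40
python3 - <<'E'
from h import *
p,r,s=state(); 
S=np.array([.5247,.0432,.06]);n=np.array([-.105,.699,.707]);R=Ro.from_matrix(np.c_[[-.105,.699,-.707],[.989,.148,0],-n])
u=np.array([.105,-.699,.707])
print((p-S)@n,(p-S)@u,s['force']@n,s['force'])
plan(S+.002*u-.005*n,R,1)
E
```

```text
clock: 13.78
position: [0.5255, 0.0419, 0.0625]
tool_rot: [3.139, 0.787, 1.717]
force: [-0.2, 0.4, -1.0]
grip_width: 0.0601
finger_force: 43.9
0.0007131222023331895 0.0027607084254548547 -0.4133861808863626 [-0.20391856  0.43059769 -1.04071487]
total shift cm (start tool axes) [ 0.08 -0.06  0.57] turn [ 0.001  0.001 -0.002]
row [ 0.08 -0.06  0.57] [ 0.0013  0.0012 -0.0016]
```

```bash
python3 -m handwheel '[{"dx":0,"dy":0,"dz":0.3,"wx":0,"wy":0,"wz":0,"claw":60},{"dx":0,"dy":0,"dz":0.1,"wx":0,"wy":0,"wz":0,"claw":60},{"dx":0,"dy":0,"dz":0,"wx":0,"wy":0,"wz":0,"claw":60}]'
python3 -m handwheel '[{"dx":0,"dy":0,"dz":0.1,"wx":0,"wy":0,"wz":0,"claw":60},{"dx":0,"dy":0,"dz":0,"wx":0,"wy":0,"wz":0,"claw":60}]'
python3 - <<'E'
from h import *
f=cam('side'); u,v=map(int,w2px(f,[.5247,.0432,.06])); cv2.imwrite('pics/sr.png',cv2.resize(f['frame'][v-75:v+75,u-100:u+100],None,fx=4,fy=4,interpolation=cv2.INTER_CUBIC))
E
```

```text
clock: 14.15
position: [0.5258, 0.0387, 0.0595]
tool_rot: [3.139, 0.787, 1.717]
force: [0.5, -0.8, -0.7]
grip_width: 0.0606
finger_force: 43.9
clock: 14.4
position: [0.5259, 0.038, 0.0588]
tool_rot: [3.139, 0.787, 1.717]
force: [0.0, -0.3, -1.4]
grip_width: 0.0603
finger_force: 43.9
```

View pics/sr.png

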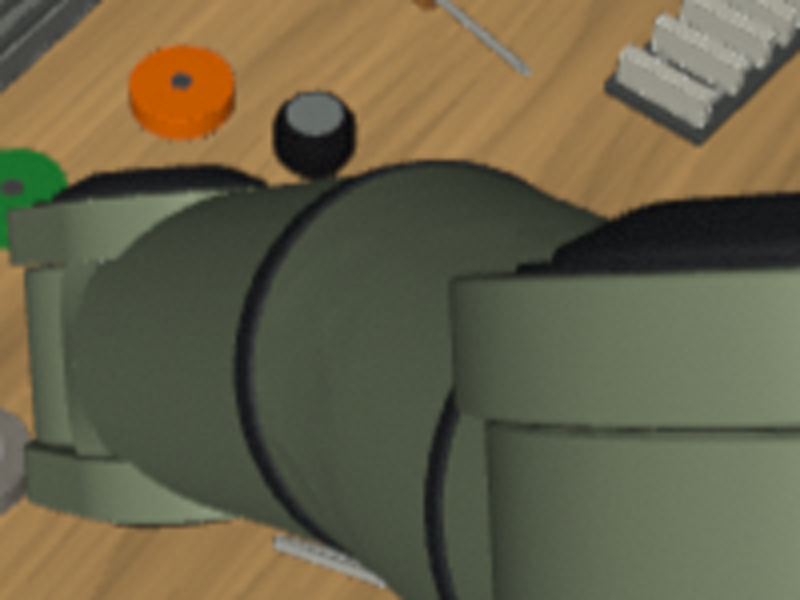

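```bash
python3 -m handwheel '[{"dx":0,"dy":0,"dz":0.1,"wx":0,"wy":0,"wz":0,"claw":60},{"dx":0,"dy":0,"dz":0,"wx":0,"wy":0,"wz":0,"claw":60}]'
python3 -m handwheel '[{"dx":0,"dy":0,"dz":0.1,"wx":0,"wy":0,"wz":0,"claw":60},{"dx":0,"dy":0,"dz":0,"wx":0,"wy":0,"wz":0,"claw":60}]'
```

```text
clock: 14.7
position: [0.5261, 0.0376, 0.0583]
tool_rot: [3.139, 0.787, 1.717]
force: [-3.2, 6.2, 6.8]
grip_width: 0.0607
finger_force: 44.8
clock: 14.95
position: [0.5262, 0.0375, 0.0582]
tool_rot: [3.139, 0.786, 1.717]
force: [-11.0, 16.5, 23.8]
grip_width: 0.06
finger_force: 46.9
```

```bash
python3 -m handwheel '[{"dx":0,"dy":0,"dz":-0.1,"wx":0,"wy":0,"wz":0,"claw":60},{"dx":0,"dy":0,"dz":0,"wx":0,"wy":0,"wz":0,"claw":70},{"dx":0,"dy":0,"dz":0,"wx":0,"wy":0,"wz":0,"claw":85},{"dx":0,"dy":0,"dz":0,"wx":0,"wy":0,"wz":0,"claw":85},{"dx":0,"dy":0,"dz":0,"wx":0,"wy":0,"wz":0,"claw":85}]'
python3 -m handwheel '[{"dx":0,"dy":0,"dz":-1.5,"wx":0,"wy":0,"wz":0,"claw":85},{"dx":0,"dy":0,"dz":-3,"wx":0,"wy":0,"wz":0,"claw":85},{"dx":0,"dy":0,"dz":-4,"wx":0,"wy":0,"wz":0,"claw":85},{"dx":0,"dy":0,"dz":-4,"wx":0,"wy":0,"wz":0,"claw":85},{"dx":0,"dy":0,"dz":0,"wx":0,"wy":0,"wz":0,"claw":85}]'
python3 - <<'E'
from h import *
p,r,s=state(); print(p,s['tool_rot'],s['qpos'].round(2))
f=cam('wrist'); cv2.imwrite('pics/wr2.png',f['frame'])
S=np.array([.5247,.0432,.06]);n=np.array([-.105,.699,.707])
u=np.array([.105,-.699,.707])
for m in optics.masks_of('wheel_a_center','wrist')[:3]:
    q=m['rect']; print(round(m['p'],2),q,q[0]+q[2]/2,q[1]+q[3]/2)
for w in (12.5,17.5): 
    print(w,w2px(f,S+n*w/1e3))
    th=np.linspace(0,6.28,60); P=np.array([S+n*w/1e3+.031*(np.cos(t)*u+np.sin(t)*np.array([.989,.148,0])) for t in th]); q=proj(f,P); print(q.min(0),q.max(0)-q.min(0))
E
```

```text
clock: 15.58
position: [0.526, 0.0371, 0.058]
tool_rot: [3.139, 0.787, 1.717]
force: [0.2, -0.1, 0.2]
grip_width: 0.0728
finger_force: 0.0
clock: 16.2
position: [0.5134, 0.1279, 0.1479]
tool_rot: [3.136, 0.784, 1.718]
force: [-1.3, -0.1, -1.8]
grip_width: 0.0729
finger_force: 0.0
[0.51337463 0.1279221  0.14793247] [3.13567097 0.78410437 1.71832007] [-1.29  0.95  0.89  1.83  0.04  0.94 -0.42]
0.79 [272.0, 184.2, 98.8, 99.7] 321.4 234.04999999999998
12.5 (np.float64(321.28366457053136), np.float64(233.71509248436905))
[271.3401061  183.98644675] [99.81888044 96.45344574]
17.5 (np.float64(321.2734403958433), np.float64(235.81383759713657))
[270.39286476 185.19273639] [101.69038764  98.12763188]
```

```bash
python3 - <<'E'
from h import *
n=np.array([-.105,.699,.707]);u=np.array([.105,-.699,.707]);R=Ro.from_matrix(np.c_[[.989,.148,0],-n,-u])
p,r,s=state(); w=(r.inv()*R).as_rotvec()
plan([.52,.05,.25],r*Ro.from_rotvec(w/2),7)
E
```

```text
total shift cm (start tool axes) [-12.65  -0.36  -1.98] turn [0.606 0.604 0.604]
row [-1.81 -0.05 -0.28] [0.0865 0.0863 0.0863]
row [-1.78  0.07 -0.44] [0.0865 0.0863 0.0863]
row [-1.72  0.18 -0.6 ] [0.0865 0.0863 0.0863]
row [-1.64  0.26 -0.76] [0.0865 0.0863 0.0863]
row [-1.54  0.33 -0.93] [0.0865 0.0863 0.0863]
row [-1.43  0.37 -1.09] [0.0865 0.0863 0.0863]
row [-1.29  0.39 -1.24] [0.0865 0.0863 0.0863]
```

```bash
python3 -m handwheel '[{"dx":-1.8,"dy":0,"dz":-0.3,"wx":0.086,"wy":0.086,"wz":0.086,"claw":41},{"dx":-1.8,"dy":0.1,"dz":-0.4,"wx":0.086,"wy":0.086,"wz":0.086,"claw":41},{"dx":-1.7,"dy":0.2,"dz":-0.6,"wx":0.086,"wy":0.086,"wz":0.086,"claw":41},{"dx":-1.6,"dy":0.3,"dz":-0.8,"wx":0.086,"wy":0.086,"wz":0.086,"claw":41},{"dx":-1.5,"dy":0.3,"dz":-0.9,"wx":0.086,"wy":0.086,"wz":0.086,"claw":41},{"dx":-1.4,"dy":0.4,"dz":-1.1,"wx":0.086,"wy":0.086,"wz":0.086,"claw":41},{"dx":-1.3,"dy":0.4,"dz":-1.2,"wx":0.086,"wy":0.086,"wz":0.086,"claw":41},{"dx":0,"dy":0,"dz":0,"wx":0.0,"wy":0.0,"wz":0,"claw":41}]'
cat >> h.py <<'E'
S=np.array([.5247,.0432,.06]);n=np.array([-.105,.699,.707]);u=np.array([.105,-.699,.707])
RE=Ro.from_matrix(np.c_[[.989,.148,0],-n,-u])
E
python3 - <<'E'
from h import *
p,r,s=state(); print(p,s['tool_rot'],s['qpos'].round(2))
plan(S+.0063*n+.09*u,RE,8)
E
```

```text
clock: 17.3
position: [0.5219, 0.0467, 0.2498]
tool_rot: [-2.901, 0.239, 0.957]
force: [0.0, 0.4, -0.6]
grip_width: 0.035
finger_force: 0.0
[0.52193385 0.04674862 0.2497814 ] [-2.90138366  0.23910129  0.95746066] [-0.72  0.69  0.86  1.61 -0.43  1.42 -0.39]
total shift cm (start tool axes) [-1.4   7.45 11.42] turn [0.609 0.601 0.6  ]
row [-0.18  0.93  1.43] [0.0762 0.0752 0.075 ]
row [-0.2   1.05  1.34] [0.0762 0.0752 0.075 ]
row [-0.22  1.16  1.24] [0.0762 0.0752 0.075 ]
row [-0.22  1.27  1.13] [0.0762 0.0752 0.075 ]
row [-0.2   1.37  1.01] [0.0762 0.0752 0.075 ]
row [-0.16  1.45  0.89] [0.0762 0.0752 0.075 ]
row [-0.11  1.53  0.77] [0.0762 0.0752 0.075 ]
row [-0.05  1.59  0.64] [0.0762 0.0752 0.075 ]
```

```bash
python3 -m handwheel '[{"dx":-0.2,"dy":0.9,"dz":1.4,"wx":0.076,"wy":0.075,"wz":0.075,"claw":41},{"dx":-0.2,"dy":1.0,"dz":1.3,"wx":0.076,"wy":0.075,"wz":0.075,"claw":41},{"dx":-0.2,"dy":1.2,"dz":1.2,"wx":0.076,"wy":0.075,"wz":0.075,"claw":41},{"dx":-0.2,"dy":1.3,"dz":1.1,"wx":0.076,"wy":0.075,"wz":0.075,"claw":41},{"dx":-0.2,"dy":1.4,"dz":1.0,"wx":0.076,"wy":0.075,"wz":0.075,"claw":41},{"dx":-0.2,"dy":1.5,"dz":0.9,"wx":0.076,"wy":0.075,"wz":0.075,"claw":41},{"dx":-0.1,"dy":1.5,"dz":0.8,"wx":0.076,"wy":0.075,"wz":0.075,"claw":41},{"dx":0,"dy":1.6,"dz":0.6,"wx":0.076,"wy":0.075,"wz":0.075,"claw":41}]'
python3 -m handwheel '[{"dx":0,"dy":0,"dz":0,"wx":0,"wy":0,"wz":0,"claw":41},{"dx":0,"dy":0,"dz":0,"wx":0,"wy":0,"wz":0,"claw":41}]'
python3 - <<'E'
from h import *
p,r,s=state(); print(p,s['tool_rot'],s['qpos'].round(2))
plan(S+.0063*n+.09*u,RE,1)
plan(S+.0063*n+.012*u,RE,1)
f=cam('wrist')
for m in optics.masks_of('wheel_a_center','wrist')[:3]: print(round(m['p'],2),m['rect'])
for w in (12.5,17.5):
    th=np.linspace(0,6.28,60); q=np.vstack([proj(f,np.array([S+n*z+.031*(np.cos(t)*u+np.sin(t)*np.array([.989,.148,0])) for t in th])) for z in (0,w/1e3)]); print(q.min(0),q.max(0)-q.min(0))
E
```

```text
clock: 18.3
position: [0.5341, -0.0119, 0.127]
tool_rot: [-2.356, 0.003, 0.155]
force: [1.2, 1.2, -0.2]
grip_width: 0.0349
finger_force: 0.0
clock: 18.55
position: [0.5345, -0.0114, 0.1282]
tool_rot: [-2.358, 0.002, 0.16]
force: [-0.2, 0.2, 0.2]
grip_width: 0.035
finger_force: 0.0
[ 0.53452839 -0.01138083  0.12822796] [-2.35848430e+00  2.06486172e-03  1.60291232e-01] [-0.11  0.9   0.65  1.76 -1.09  1.48 -0.31]
total shift cm (start tool axes) [-0.17  0.27 -0.25] turn [0.002 0.01  0.007]
row [-0.17  0.27 -0.25] [0.0023 0.0096 0.0067]
total shift cm (start tool axes) [-0.09  0.26  7.55] turn [0.002 0.01  0.007]
row [-0.09  0.26  7.55] [0.0023 0.0096 0.0067]
0.75 [316.0, 194.4, 25.2, 108.3]
[317.32984058 192.50752767] [ 25.33690202 109.90500337]
[307.30515291 192.45085383] [ 35.36158969 109.96167721]
```

```bash
python3 -m handwheel '[{"dx":-0.1,"dy":0.25,"dz":0,"wx":0.002,"wy":0.01,"wz":0.007,"claw":41},{"dx":0,"dy":0,"dz":2.5,"wx":0,"wy":0,"wz":0,"claw":41},{"dx":0,"dy":0,"dz":2.5,"wx":0,"wy":0,"wz":0,"claw":41},{"dx":0,"dy":0,"dz":2,"wx":0,"wy":0,"wz":0,"claw":41},{"dx":0,"dy":0,"dz":0.5,"wx":0,"wy":0,"wz":0,"claw":41},{"dx":0,"dy":0,"dz":0,"wx":0,"wy":0,"wz":0,"claw":41},{"dx":0,"dy":0,"dz":0,"wx":0,"wy":0,"wz":0,"claw":41}]'
python3 - <<'E'
from h import *
p,r,s=state(); print(s['tool_rot'],s['force'],(p-S)@n,(p-S)@u,s['clock'])
plan(S+.0063*n+.012*u,RE,1)
f=cam('wrist')
for m in optics.masks_of('wheel_a_center','wrist')[:3]: print(round(m['p'],2),m['rect'])
E
```

```text
clock: 19.52
position: [0.5267, 0.0379, 0.074]
tool_rot: [-2.356, -0.001, 0.145]
force: [0.3, -0.1, 0.4]
grip_width: 0.0348
finger_force: 0.0
[-2.35627629e+00 -1.39680724e-03  1.45073586e-01] [ 0.26657516 -0.12797283  0.3646027 ] 0.005998148227907781 0.013837057105382142 19.525
total shift cm (start tool axes) [-0.12 -0.03  0.18] turn [ 0.    -0.004 -0.002]
row [-0.12 -0.03  0.18] [ 0.0001 -0.0036 -0.0017]
0.69 [304.9, 225.9, 40.0, 157.0]
```

```bash
python3 -m handwheel '[{"dx":-0.1,"dy":0,"dz":0.15,"wx":0,"wy":0,"wz":0,"claw":41},{"dx":0,"dy":0,"dz":0,"wx":0,"wy":0,"wz":0,"claw":5},{"dx":0,"dy":0,"dz":0,"wx":0,"wy":0,"wz":0,"claw":5},{"dx":0,"dy":0,"dz":0,"wx":0,"wy":0,"wz":0,"claw":5},{"dx":0,"dy":0,"dz":0,"wx":0,"wy":0,"wz":0,"claw":5},{"dx":0,"dy":0,"dz":0,"wx":0,"wy":0,"wz":0,"claw":5}]' 40
```

```text
clock: 20.38
position: [0.5252, 0.0394, 0.0727]
tool_rot: [-2.356, -0.001, 0.146]
force: [-0.7, -1.7, 4.4]
grip_width: 0.0112
finger_force: 43.7
```

```bash
python3 -m handwheel '[{"dx":0,"dy":-1,"dz":-1,"wx":0,"wy":0,"wz":0,"claw":5},{"dx":0,"dy":-2,"dz":-2,"wx":0,"wy":0,"wz":0,"claw":5},{"dx":0,"dy":-3,"dz":-3,"wx":0,"wy":0,"wz":0,"claw":5},{"dx":0,"dy":-2,"dz":-2,"wx":0,"wy":0,"wz":0,"claw":5},{"dx":0,"dy":0,"dz":0,"wx":0,"wy":0,"wz":0,"claw":5}]'
cat >> h.py <<'E'
G=np.array([.4955,-.2585]);GA=-.11
def slot(y,z,x=0): return np.array([G[0]+np.cos(GA)*x-np.sin(GA)*y,G[1]+np.sin(GA)*x+np.cos(GA)*y,z])
RG=Ro.from_euler('xyz',[np.pi,0,GA])
E
python3 - <<'E'
from h import *
print(monitor.observe()['qpos'].round(2))
plan(slot(-.045,.15),RG,8)
E
```

```text
clock: 21.0
position: [0.5257, 0.0392, 0.1881]
tool_rot: [-2.356, -0.004, 0.146]
force: [-0.2, 0.6, -0.9]
grip_width: 0.0118
finger_force: 43.2
[-0.21  0.76  0.67  1.83 -1.08  1.47 -0.42]
total shift cm (start tool axes) [ -8.47  26.27 -20.92] turn [-0.781  0.097  0.244]
row [-1.06  3.28 -2.62] [-0.0977  0.0121  0.0305]
row [-0.92  3.55 -2.29] [-0.0977  0.0121  0.0305]
row [-0.79  3.79 -1.94] [-0.0977  0.0121  0.0305]
row [-0.65  3.98 -1.57] [-0.0977  0.0121  0.0305]
row [-0.51  4.13 -1.18] [-0.0977  0.0121  0.0305]
row [-0.37  4.24 -0.78] [-0.0977  0.0121  0.0305]
row [-0.23  4.31 -0.37] [-0.0977  0.0121  0.0305]
row [-0.1   4.33  0.06] [-0.0977  0.0121  0.0305]
```

```bash
python3 -m handwheel '[{"dx":-1.1,"dy":3.3,"dz":-2.6,"wx":-0.098,"wy":0.012,"wz":0.03,"claw":5},{"dx":-0.9,"dy":3.5,"dz":-2.3,"wx":-0.098,"wy":0.012,"wz":0.03,"claw":5},{"dx":-0.8,"dy":3.8,"dz":-1.9,"wx":-0.098,"wy":0.012,"wz":0.03,"claw":5},{"dx":-0.6,"dy":4.0,"dz":-1.6,"wx":-0.098,"wy":0.012,"wz":0.03,"claw":5},{"dx":-0.5,"dy":4.1,"dz":-1.2,"wx":-0.098,"wy":0.012,"wz":0.03,"claw":5},{"dx":-0.4,"dy":4.2,"dz":-0.8,"wx":-0.098,"wy":0.012,"wz":0.03,"claw":5},{"dx":-0.2,"dy":4.3,"dz":-0.4,"wx":-0.098,"wy":0.012,"wz":0.03,"claw":5},{"dx":-0.1,"dy":4.3,"dz":0,"wx":-0.098,"wy":0.012,"wz":0.03,"claw":5}]'
python3 -m handwheel '[{"dx":0,"dy":0,"dz":0,"wx":0,"wy":0,"wz":0,"claw":5},{"dx":0,"dy":0,"dz":0,"wx":0,"wy":0,"wz":0,"claw":5}]'
python3 - <<'E'
from h import *
p,r,s=state(); print(p,s['tool_rot'],s['qpos'].round(2))
f=cam('wrist'); cv2.imwrite('pics/wg2.png',f['frame']); np.savez('wg2.npz',**{k:f[k] for k in ['R','t','f','cx','cy']})
for m in optics.masks_of('wheel_a_center','wrist')[:2]: print(round(m['p'],2),m['rect'])
for m in optics.masks_of('gauge','wrist')[:2]: print(round(m['p'],2),m['rect'])
print(w2px(f,p),w2px(f,slot(0,.034)),w2px(f,slot(-.045,.034)))
t=cam('top');print(fitgauge(t,t['frame'],.4955,-.2585,-.11,60))
plan(slot(-.045,.10),RG,3)
E
```

```text
clock: 22.0
position: [0.4902, -0.3032, 0.1491]
tool_rot: [3.136, 0.002, -0.107]
force: [1.0, -0.2, -2.0]
grip_width: 0.012
finger_force: 43.0
clock: 22.25
position: [0.4905, -0.3014, 0.149]
tool_rot: [3.14, 0.003, -0.106]
force: [-0.3, 0.1, -1.3]
grip_width: 0.0115
finger_force: 43.0
[ 0.49049273 -0.30138832  0.14903917] [ 3.14039812e+00  2.92667450e-03 -1.05706087e-01] [-0.19  0.83  1.04  1.84 -0.85  1.   -0.46]
0.78 [305.5, 219.9, 38.6, 165.7]
0.76 [159.5, 169.7, 197.7, 109.8]
(np.float64(325.2957473862984), np.float64(312.9177966648932)) (np.float64(256.22306567377063), np.float64(232.04637590436377)) (np.float64(327.4524676466066), np.float64(232.33453078790922))
(array([ 0.49596012, -0.25809309, -0.11891414]), np.float64(-30.662216065703873))
total shift cm (start tool axes) [0.01 0.15 4.94] turn [0.002 0.002 0.004]
row [0.   0.05 1.65] [0.0006 0.0007 0.0015]
row [0.   0.05 1.65] [0.0006 0.0007 0.0015]
row [0.   0.05 1.65] [0.0006 0.0007 0.0015]
```

```bash
sed -i 's/def fitgauge(f,img,x,y,a,win=150):/def fitgauge(f,img,x,y,a,win=150,W=(-55,-35,-10,20,55)):/; s/W=np.array(\[-55,-35,-10,20,55\])\/1e3/W=np.array(W)\/1e3/' h.py
python3 - <<'E'
from h import *
f=load('wg2');img=cv2.imread('pics/wg2.png')
for W in ((-10,20,55),(-35,-10,20,55),(-55,-35,-10,20,55)):print(W,fitgauge(f,img,.4955,-.2585,-.11,150,W))
f=load('wg');print(fitgauge(f,cv2.imread('pics/wg.png'),.4955,-.2585,-.11,150,(-10,20,55)))
E
python3 -m handwheel '[{"dx":0,"dy":0.1,"dz":2.5,"wx":0,"wy":0,"wz":0,"claw":5},{"dx":0,"dy":0,"dz":2.5,"wx":0,"wy":0,"wz":0,"claw":5},{"dx":0,"dy":0,"dz":1.0,"wx":0,"wy":0,"wz":0,"claw":5},{"dx":0,"dy":0,"dz":0,"wx":0,"wy":0,"wz":0,"claw":5},{"dx":0,"dy":0,"dz":0,"wx":0,"wy":0,"wz":0,"claw":5}]'
```

```text
(-10, 20, 55) (array([ 0.49605915, -0.25943452, -0.11233917]), np.float64(-82.91328274892996))
(-35, -10, 20, 55) (array([ 0.49598141, -0.25934038, -0.11074406]), np.float64(-70.68051280841253))
(-55, -35, -10, 20, 55) (array([ 0.49601521, -0.25929723, -0.10920783]), np.float64(-70.55091631933307))
(array([ 0.49632963, -0.25934923, -0.10962281]), np.float64(-72.93059522906931))
clock: 23.08
position: [0.4906, -0.3035, 0.0903]
tool_rot: [3.139, 0.001, -0.106]
force: [0.1, -0.6, -0.9]
grip_width: 0.0115
finger_force: 43.0
```

```bash
sed -i 's/^G=.*/G=np.array([.496,-.2593]);GA=-.11/' h.py
python3 -m handwheel '[{"dx":0,"dy":0,"dz":0.6,"wx":0,"wy":0,"wz":0,"claw":5},{"dx":0,"dy":0,"dz":0.3,"wx":0,"wy":0,"wz":0,"claw":5},{"dx":0,"dy":0,"dz":0.2,"wx":0,"wy":0,"wz":0,"claw":5},{"dx":0,"dy":0,"dz":0.1,"wx":0,"wy":0,"wz":0,"claw":5},{"dx":0,"dy":0,"dz":0,"wx":0,"wy":0,"wz":0,"claw":5}]'
python3 -m handwheel '[{"dx":0,"dy":0,"dz":0.1,"wx":0,"wy":0,"wz":0,"claw":5},{"dx":0,"dy":0,"dz":0,"wx":0,"wy":0,"wz":0,"claw":5}]'
```

```text
clock: 23.7
position: [0.4903, -0.3033, 0.0774]
tool_rot: [3.139, 0.002, -0.106]
force: [-0.4, 0.6, -0.5]
grip_width: 0.0116
finger_force: 43.0
clock: 23.95
position: [0.4904, -0.3034, 0.0766]
tool_rot: [3.139, 0.002, -0.106]
force: [-0.6, 0.3, 2.1]
grip_width: 0.0114
finger_force: 43.6
```

```bash
python3 -m handwheel '[{"dx":0,"dy":0,"dz":0.04,"wx":0,"wy":0,"wz":0,"claw":5},{"dx":0,"dy":0,"dz":0,"wx":0,"wy":0,"wz":0,"claw":5},{"dx":0,"dy":0,"dz":0,"wx":0,"wy":0,"wz":0,"claw":5}]'
python3 -m handwheel '[{"dx":0,"dy":0,"dz":-0.5,"wx":0,"wy":0,"wz":0,"claw":5},{"dx":0,"dy":0,"dz":-1,"wx":0,"wy":0,"wz":0,"claw":5},{"dx":0,"dy":0,"dz":0,"wx":0,"wy":0,"wz":0,"claw":5}]'
python3 - <<'E'
from h import *
p,r,s=state()
plan(slot(-.0225,p[2]),RG,1)
E
```

```text
clock: 24.32
position: [0.4904, -0.3035, 0.0764]
tool_rot: [3.139, 0.002, -0.106]
force: [-1.1, 1.2, 7.9]
grip_width: 0.0111
finger_force: 44.3
clock: 24.7
position: [0.4907, -0.3035, 0.0919]
tool_rot: [3.139, 0.001, -0.106]
force: [-1.1, -0.6, -1.2]
grip_width: 0.0114
finger_force: 43.0
total shift cm (start tool axes) [ 0.05 -2.2  -0.01] turn [0.003 0.001 0.004]
row [ 0.05 -2.2  -0.01] [0.003  0.001  0.0038]
```

```bash
python3 -m handwheel '[{"dx":0,"dy":-1.1,"dz":0,"wx":0.003,"wy":0,"wz":0.004,"claw":5},{"dx":0.1,"dy":-1.1,"dz":0,"wx":0,"wy":0,"wz":0,"claw":5},{"dx":0,"dy":0,"dz":0,"wx":0,"wy":0,"wz":0,"claw":5},{"dx":0,"dy":0,"dz":0,"wx":0,"wy":0,"wz":0,"claw":5}]'
python3 -m handwheel '[{"dx":0,"dy":0,"dz":0.8,"wx":0,"wy":0,"wz":0,"claw":5},{"dx":0,"dy":0,"dz":0.5,"wx":0,"wy":0,"wz":0,"claw":5},{"dx":0,"dy":0,"dz":0.2,"wx":0,"wy":0,"wz":0,"claw":5},{"dx":0,"dy":0,"dz":0.1,"wx":0,"wy":0,"wz":0,"claw":5},{"dx":0,"dy":0,"dz":0,"wx":0,"wy":0,"wz":0,"claw":5}]'
python3 - <<'E'
from h import *
p,r,s=state()
plan(slot(-.0225,p[2]),RG,1)
E
```

```text
clock: 25.2
position: [0.4937, -0.2815, 0.091]
tool_rot: [-3.141, 0.002, -0.11]
force: [-0.3, 0.6, -1.0]
grip_width: 0.0113
finger_force: 43.0
clock: 25.82
position: [0.4937, -0.2816, 0.075]
tool_rot: [-3.141, 0.002, -0.11]
force: [0.1, -0.3, -0.9]
grip_width: 0.0116
finger_force: 43.0
total shift cm (start tool axes) [-0.01  0.01  0.  ] turn [-0.     0.002 -0.   ]
row [-0.01  0.01  0.  ] [-0.0004  0.002  -0.0003]
```

```bash
python3 -m handwheel '[{"dx":0,"dy":0,"dz":0.15,"wx":0,"wy":0,"wz":0,"claw":5},{"dx":0,"dy":0,"dz":0.15,"wx":0,"wy":0,"wz":0,"claw":5},{"dx":0,"dy":0,"dz":0,"wx":0,"wy":0,"wz":0,"claw":5}]'
python3 -m handwheel '[{"dx":0,"dy":0,"dz":0.2,"wx":0,"wy":0,"wz":0,"claw":5},{"dx":0,"dy":0,"dz":0.2,"wx":0,"wy":0,"wz":0,"claw":5},{"dx":0,"dy":0,"dz":0,"wx":0,"wy":0,"wz":0,"claw":5}]'
```

```text
clock: 26.2
position: [0.4936, -0.2814, 0.0719]
tool_rot: [-3.141, 0.002, -0.11]
force: [-0.5, 0.1, -1.5]
grip_width: 0.0113
finger_force: 43.0
clock: 26.58
position: [0.4936, -0.2814, 0.0678]
tool_rot: [-3.141, 0.002, -0.11]
force: [0.1, -0.1, -1.8]
grip_width: 0.0114
finger_force: 43.0
```

Entering freely. Down at TCP z ≈ 0.0525.

```bash
python3 -m handwheel '[{"dx":0,"dy":0,"dz":0.3,"wx":0,"wy":0,"wz":0,"claw":5},{"dx":0,"dy":0,"dz":0.3,"wx":0,"wy":0,"wz":0,"claw":5},{"dx":0,"dy":0,"dz":0.3,"wx":0,"wy":0,"wz":0,"claw":5},{"dx":0,"dy":0,"dz":0.3,"wx":0,"wy":0,"wz":0,"claw":5},{"dx":0,"dy":0,"dz":0.1,"wx":0,"wy":0,"wz":0,"claw":5},{"dx":0,"dy":0,"dz":0,"wx":0,"wy":0,"wz":0,"claw":5}]'
python3 -m handwheel '[{"dx":0,"dy":0,"dz":0.1,"wx":0,"wy":0,"wz":0,"claw":5},{"dx":0,"dy":0,"dz":0,"wx":0,"wy":0,"wz":0,"claw":5}]'
```

```text
clock: 27.32
position: [0.4936, -0.2815, 0.055]
tool_rot: [-3.141, 0.002, -0.11]
force: [0.3, 0.2, -0.9]
grip_width: 0.0114
finger_force: 43.0
clock: 27.58
position: [0.4936, -0.2814, 0.054]
tool_rot: [-3.141, 0.002, -0.11]
force: [0.2, 0.2, -1.0]
grip_width: 0.0112
finger_force: 43.0
```

```bash
python3 -m handwheel '[{"dx":0,"dy":0,"dz":0.1,"wx":0,"wy":0,"wz":0,"claw":5},{"dx":0,"dy":0,"dz":0,"wx":0,"wy":0,"wz":0,"claw":5}]'
python3 -m handwheel '[{"dx":0,"dy":0,"dz":0.05,"wx":0,"wy":0,"wz":0,"claw":5},{"dx":0,"dy":0,"dz":0,"wx":0,"wy":0,"wz":0,"claw":5}]'
```

```text
clock: 27.82
position: [0.4936, -0.2814, 0.053]
tool_rot: [-3.141, 0.002, -0.11]
force: [0.2, -0.2, -1.6]
grip_width: 0.0111
finger_force: 43.0
clock: 28.08
position: [0.4937, -0.2816, 0.0527]
tool_rot: [-3.141, 0.002, -0.11]
force: [-0.4, 0.6, 4.2]
grip_width: 0.0113
finger_force: 43.7
```

```bash
python3 -m handwheel '[{"dx":0,"dy":0,"dz":0,"wx":0,"wy":0,"wz":0,"claw":20},{"dx":0,"dy":0,"dz":0,"wx":0,"wy":0,"wz":0,"claw":32},{"dx":0,"dy":0,"dz":0,"wx":0,"wy":0,"wz":0,"claw":32},{"dx":0,"dy":0,"dz":-1,"wx":0,"wy":0,"wz":0,"claw":32},{"dx":0,"dy":0,"dz":-3,"wx":0,"wy":0,"wz":0,"claw":32},{"dx":0,"dy":0,"dz":-5,"wx":0,"wy":0,"wz":0,"claw":32},{"dx":0,"dy":0,"dz":-5,"wx":0,"wy":0,"wz":0,"claw":32},{"dx":0,"dy":0,"dz":0,"wx":0,"wy":0,"wz":0,"claw":32}]'
python3 - <<'E'
from h import *
f=cam('wrist')
for m in optics.masks_of('wheel_a_center','wrist')[:2]: print(round(m['p'],2),m['rect'])
c=slot(-.0225,.041); x=np.array([np.cos(GA),np.sin(GA),0]); y=np.array([-np.sin(GA),np.cos(GA),0])
q=proj(f,np.array([c+.031*(np.cos(t)*x+np.sin(t)*np.array([0,0,1]))+s*y for t in np.linspace(0,3.14,40) for s in(-.00625,.00625)]))
print(q.min(0),q.max(0)-q.min(0))
E
```

```text
clock: 29.08
position: [0.4948, -0.2825, 0.1961]
tool_rot: [3.141, -0.003, -0.11]
force: [-0.9, 0.2, -0.2]
grip_width: 0.0271
finger_force: 0.0
0.74 [210.4, 167.9, 169.1, 88.7]
0.65 [312.6, 179.2, 19.4, 86.4]
[313.84206682 178.5441457 ] [19.18630896 85.68256901]
```

The wheel's outline in the picture matches the model of it fully down in slot 2, so I am handing in.

```bash
python3 -c "
from workcell import job_done
print(job_done())"
```

```text
the job is handed in; nothing more can be done
None
```

The wheel from the paper is the 12.5 mm one: the 10 mm slot refused it, and it now stands released and fully down in the 15 mm slot. I handed the job in at about 29 s on the robot clock; no verdict came back.

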